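Pack the desk box and close its lid

ROBOT

A 7-joint arm with a two-finger parallel gripper is mounted at the origin on the work surface. World frame = base frame: x ahead of the robot, y to its left, z up, the work surface at z = 0. Lengths are in m, angles in rad, forces in N, time in s.
With the tool pointing down it reaches from about 0.35 to 0.9 m from the base axis. Payload 8.1 kg.
Tool frame: the origin (TCP) lies at the very end of the fingers, on their centre line; the grasp point (between the pads) lies arm.grip_point_offset behind it (arm.grip_point_offset is the distance from the TCP to the grasp point, in m); z points along the fingers, y is the line along which they close (so a half turn about z gives the same grasp; the last joint's range is limited). The gripper opens to 92 mm and grips with 3 to 60 N. Pads are 19 mm wide; open, the fingers measure 130 mm over their backs; the gripper's body (75 mm by 190 mm) begins 47 mm behind the grasp point.
Start: joints at [-1.394, 0.434, 0.025, 1.573, -0.012, 1.134, -0.075], TCP at [0.173, 0.601, 0.227] pointing down, gripper open.
Joint ranges: [-2.62, 2.62], [-0.44, 2.09], [-1.27, 1.32], [0.08, 2.57], [-1.32, 4.46], [0.12, 2], [-2.74, 2.74]. Speed limits (rad/s): [2.22, 2.22, 3.01, 3.01, 3.14, 3.14, 3.14].

INTERFACE

Orientations are given as a rotation vector (axis times angle).
In Python, from cell import arm gives the robot as it stands. The module is installed in compiled form; this text tells all that it offers.
- The arm moves only by the shell command python3 -m creep 'ROWS' [OPENING] [FORCE]. ROWS is JSON, a list of rows, each a list of 6 numbers: the shift along the tool's x, y, z scaled (see below), then the turn, a rotation vector about the tool's x, y, z scaled (see below). A call has 1 to 20 rows; each row shifts and turns the commanded pose from where the row before left it, along the tool's axes as they then stand; what a row does not reach is not made up. The controller multiplies each number of a shift by 0.4 m and each number of a turn by 120 degrees. A row lasts 1/12 s, in which the tool goes at most 41.7 mm and 7.16 degrees, less where a joint would pass 70% of its speed; a pose out of reach is approached as far as the arm can. A call with a number of a shift or a turn outside -1 to 1 is refused whole. A call with a gripper value outside its range is refused whole. OPENING is the closure, from -1 (fully open) to 1 (shut), set as the call begins (- or left out, the last holds). The fingers move at their own pace and stop on an object; FORCE is the grip in N (left out, the last holds). Time passes only in rows, so rows that do not move let the fingers close. It gives the time, the measured TCP pose, the force, the opening and the grip force at its end, in the units of the state.
- arm.observe(): the state, without advancing time (a new reading comes with each control period).
- arm.get_image(name): name is "scene" or "top" or "wrist"; returns a dict with "frame" (420x560x3 uint8, red, green, blue), "intrinsics" (3x3 intrinsics, pixels), "rvec" (rotation vector, rad) and "tvec" (3), from world to camera coordinates, as OpenCV has them; the wrist camera has in their place "mount" (4x4, takes a point from camera to tool coordinates, whose origin is the TCP and whose axes are the flange's). Camera axes: x right, y down, z forward; pixel columns grow to the right and rows downward; lengths in m; the calibration is good to about 2 mm. The wrist camera is an equidistant fisheye: a pixel r from the principal point sees the ray r / f radians off the axis. A picture is of the moment at which its call begins: read the wrist's pose just before it. There is no depth.
- arm.sign_off(): hands the job in; it is judged then, once.
The state is a dict: "clock": time; "joints": joint angles; "dq": joint speeds; "joint_efforts": joint torques, N m; "position": TCP position; "ee_rot": TCP orientation; "force": force on the tool from outside, world axes, zero at the start; "ft_torque": the same for the moment, N m; "width": opening from 0.0 (shut) to 1.0 (fully open); "gripper_force": force on a finger pad.
Only numpy, scipy, OpenCV 4.12 (cv2) and the standard library are available. Lean on these libraries where they do the work, as an engineer would, in place of code of your own. Each camera call takes 0.05 s, during which the arm holds its last target. There are 200 camera calls.

TASK

Pack the wooden desk box in this order: lay the red notebook flat in the middle of the box, its length along the box's length; lay the brown tape roll flat on the middle of the notebook; stand the blue pin tin upright inside the roll's core, so that it too rests on the notebook; then put the lid on, fully home. Set each thing down and let go of it before fetching the next, dropping nothing. Leave the green roll, the pen pot and the mug where they are.

Things in the scene. Friction and masses are not known exactly. Their poses are not given: they have to be found in the camera images.
- box: Open wooden box fixed to the desk; outside 152 (its x) x 136 (its y) x 50 mm high, walls 6 mm, floor 5 mm thick, so inside 140 x 124 x 45 mm. Origin: centre of its underside, on the desk; z up. It stands in a different place and turned differently each time; it does not move when pushed.
- lid: Loose wooden lid, 200 g, handle up: hollow cap 132 (x) x 116 (y) x 26 mm, walls 8, top 6 mm; its lowest 8 mm go inside the box walls (4 mm play), then a flange 158 x 142 x 6 mm rests on the rim; on top a yellow bar 50 (x) x 14 (y) x 20 mm. Origin: centre of underside; bar top 46 mm up. A half turn also fits. Home: origin 42 mm above the box's; contents over 57 mm above the box floor block it.
- notebook: Loose rigid red pocket notebook lying flat with a black elastic band at one end, 100 (its x) x 60 (its y) x 16 mm thick, about 90 g. Origin: centre of its underside; z up.
- tape_roll: Loose brown roll of parcel tape lying flat, rigid, outer diameter 66 mm, open core of 48 mm diameter lined with cardboard, 19 mm high, about 60 g. Origin: on its axis, at its underside; z up.
- pin_tin: Loose closed tin of pins standing upright, rigid, blue with a bare steel top, diameter 32 mm, height 36 mm, about 60 g. Origin: centre of its underside; z up.
- green_roll: Bystander: green tape roll lying flat, outer diameter 66 mm, 19 mm high, white core with a narrow hole of 24 mm (the tin does not fit). Origin: on its axis, at its underside. To be left alone.
- pen_pot: Bystander: dark metal pot, diameter 72 mm, 95 mm high, pencils sticking up to 180 mm above the desk. Origin: centre of its underside. To be left alone.
- mug: Bystander: blue mug, diameter 76 mm, 90 mm high, handle at its own +y. Origin: centre of its underside. To be left alone.
Things that resemble listed ones, but are neither listed nor needed, are in the scene too. Of the things like the tape_roll, leave any that is yellow; of the rest the smaller one is meant.

How it is judged:
By the outcome, as a careful person would: the job done as asked, in the order asked, and still so for the second after the job is handed in, with the robot touching nothing.
It also fails if it takes over 128 s, if anything falls off the work surface, if the arm or the gripper's body presses on something with over 40 N, if the wrist force passes 120 N, or if a joint passes its speed limit or range.

## Working session

There is one attempt and no reset: what is moved stays moved. The work goes in short steps, Python scripts to look and compute and a shell command to move; the robot and the scene stay as the last step left them, time stands still between calls to the robot, and variables do not carry over. Pictures are saved under pics/ and viewed, at most 14 in all, crops included, and the job is handed in when it is done.

```bash
mkdir -p pics; python3 - <<'E'
from cell import arm
import cv2,pickle
s=arm.observe();print({k:s[k] for k in s})
print(arm.grip_point_offset)
d={}
for n in("scene","top","wrist"):
    i=arm.get_image(n);d[n]=i
    cv2.imwrite(f"pics/{n}0.png",i["frame"][:,:,::-1]);print(n,{k:v for k,v in i.items() if k!="frame"})
d["state"]=s
pickle.dump(d,open("d0.pkl","wb"))
E
```

```text
{'clock': 0.0, 'joints': array([-1.39359881,  0.43518928,  0.02494708,  1.57407331, -0.01159827,
        1.13397982, -0.07509765]), 'dq': array([-3.52095286e-04, -6.51726776e-04, -5.55629397e-04,  2.64877028e-05,
        7.58582457e-04, -6.69067756e-05, -8.05917696e-04]), 'joint_efforts': array([-2.38818866e-04, -6.67839217e+01,  9.84774157e-01, -3.14458930e+01,
       -6.05416973e-02,  4.31423611e-02,  1.70857606e-04]), 'position': array([0.17250429, 0.60021001, 0.2259748 ]), 'ee_rot': array([-4.38127842e-01, -3.11080723e+00,  2.36031513e-03]), 'force': array([ 0.16420434, -0.40681405,  0.22059617]), 'ft_torque': array([-0.00266074,  0.02986874,  0.01988883]), 'gripper_force': 0.0, 'width': 1.0026576757778758}
0.0188
scene {'intrinsics': array([[387.15147543,   0.        , 276.75338842],
       [  0.        , 387.15147543, 209.72258791],
       [  0.        ,   0.        ,   1.        ]]), 'rvec': array([ 1.93750796,  1.60763613, -0.63594412]), 'tvec': array([-0.06604018, -0.33320846,  1.37226568])}
top {'intrinsics': array([[398.67089508,   0.        , 274.78647787],
       [  0.        , 398.67089508, 210.4525585 ],
       [  0.        ,   0.        ,   1.        ]]), 'rvec': array([ 2.1108349 , -2.15592416,  0.19283326]), 'tvec': array([0.00777945, 0.50317844, 1.12472348])}
wrist {'intrinsics': array([[325.1922621 ,   0.        , 284.6749468 ],
       [  0.        , 325.1922621 , 209.25344782],
       [  0.        ,   0.        ,   1.        ]]), 'mount': array([[-1.05732234e-03, -9.62497472e-01, -2.71288588e-01,
         7.44574692e-02],
       [ 9.99999204e-01, -8.30847609e-04, -9.49663131e-04,
         1.49628610e-03],
       [ 6.88648889e-04, -2.71289376e-01,  9.62497584e-01,
        -1.58589612e-01],
       [ 0.00000000e+00,  0.00000000e+00,  0.00000000e+00,
         1.00000000e+00]])}
```

View pics/top0.png

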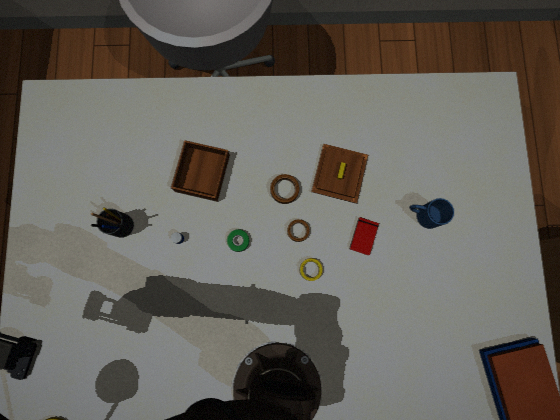

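View pics/scene0.png

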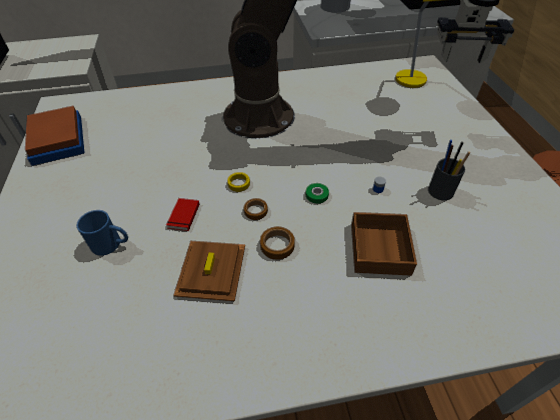

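The three open rings in the top view are the large brown roll (286,189), the small brown roll (299,231) and the yellow roll (312,268). The small brown one fits the description, because it isn't yellow and is the smaller of the other two. I'll confirm that in a crop and measure the rest.

```bash
cat > vis.py <<'E'
import cv2,numpy as np
from scipy.spatial.transform import Rotation as R
def ray(im,uv,s=None):
    "origin and direction(s) in world of pixel(s)"
    uv=np.atleast_2d(np.array(uv,float));K=im["intrinsics"]
    q=(uv-K[:2,2])/K[0,0]
    if "mount" in im:
        r=np.linalg.norm(q,axis=1,keepdims=True)+1e-12
        d=np.c_[np.sin(r)*q/r,np.cos(r)]
        M=im["mount"];W=R.from_rotvec(s["ee_rot"]).as_matrix()
        return W@M[:3,3]+s["position"],d@(W@M[:3,:3]).T
    A=R.from_rotvec(im["rvec"]).as_matrix()
    return -A.T@im["tvec"],np.c_[q,np.ones(len(q))]@A
def plane(im,uv,z,s=None):
    o,d=ray(im,uv,s);return o+d*((z-o[2])/d[:,2])[:,None]
def tri(o1,d1,o2,d2):
    A=np.c_[d1,-d2];t=np.linalg.lstsq(A,o2-o1,rcond=None)[0]
    a=o1+t[0]*d1;b=o2+t[1]*d2;return (a+b)/2,np.linalg.norm(a-b)
RANGES={"red":[((0,190,80),(6,255,255)),((174,190,80),(180,255,255))],"yellow":[((22,150,90),(34,255,255))],
"green":[((55,120,50),(85,255,255))],"brown":[((5,70,25),(17,255,200))],"blue":[((100,90,30),(125,255,255))]}
def blobs(im,c,amin=15):
    h=cv2.cvtColor(im["frame"],cv2.COLOR_RGB2HSV)
    m=sum(cv2.inRange(h,np.array(a),np.array(b)) for a,b in RANGES[c]).astype(np.uint8)
    cs,_=cv2.findContours(m,cv2.RETR_EXTERNAL,cv2.CHAIN_APPROX_NONE)
    return [k for k in sorted(cs,key=cv2.contourArea,reverse=True) if cv2.contourArea(k)>amin]
def go(s,pos,yaw=None):
    "shift and turn units to bring TCP to pos, tool down, tool-y axis at world angle yaw (mod 180)"
    W=R.from_rotvec(s["ee_rot"]);sh=W.inv().apply(np.array(pos)-s["position"])/.4
    y=W.apply([0,1,0]);cur=np.arctan2(y[1],y[0])
    if yaw is None: yaw=cur
    best=None
    dy=(yaw-cur+np.pi/2)%np.pi-np.pi/2
    y=cur+dy;T=R.from_matrix(np.c_[[-np.sin(y),np.cos(y),0],[np.cos(y),np.sin(y),0],[0,0,-1]])
    if np.linalg.det(np.c_[[-np.sin(y),np.cos(y),0],[np.cos(y),np.sin(y),0],[0,0,-1]])<0: print("det!")
    tr=(W.inv()*T).as_rotvec(degrees=True)/120
    print("shift",sh.round(4),"turn",tr.round(4),"yawdelta",np.degrees(dy).round(1))
E
python3 - <<'E'
import pickle,cv2,numpy as np
from vis import *
d=pickle.load(open("d0.pkl","rb"))
f=d["top"]["frame"][130:290,160:400,::-1]
cv2.imwrite("pics/crop.png",cv2.resize(f,None,fx=3.3,fy=3.3,interpolation=cv2.INTER_CUBIC))
for c in RANGES:
  for n in("top","scene"):
    for k in blobs(d[n],c)[:7]:
        (u,v),wh,a=cv2.minAreaRect(k);print(c,n,round(u),round(v),np.round(wh),cv2.contourArea(k),plane(d[n],(u,v),.02)[0][:2].round(3))
E
```

```text
red top 364 238 [20. 29.] 543.5 [ 0.42  -0.264]
red top 368 221 [19.  2.] 22.5 [ 0.471 -0.281]
red scene 183 211 [20. 30.] 451.0 [ 0.427 -0.266]
red scene 177 225 [20.  2.] 29.0 [ 0.472 -0.284]
yellow top 311 269 [21. 22.] 360.5 [ 0.331 -0.104]
yellow top 341 170 [ 4. 16.] 53.0 [ 0.629 -0.208]
yellow scene 411 77 [14. 30.] 309.0 [-0.105  0.612]
yellow scene 238 180 [14. 21.] 236.0 [ 0.336 -0.106]
yellow scene 209 261 [ 6. 18.] 91.5 [ 0.603 -0.209]
green top 238 240 [21. 20.] 339.0 [0.42  0.107]
green scene 317 192 [15. 22.] 264.5 [0.425 0.106]
brown top 392 204 [367. 333.] 21420.5 [ 0.521 -0.357]
brown top 41 119 [184. 308.] 10456.5 [0.81  0.718]
brown top 527 386 [81. 58.] 3909.5 [-0.004 -0.695]
brown top 200 170 [49. 53.] 2326.0 [0.636 0.222]
brown top 340 173 [47. 50.] 2250.0 [ 0.619 -0.203]
brown top 284 188 [28. 28.] 633.5 [ 0.574 -0.034]
brown top 298 230 [21. 21.] 359.0 [ 0.447 -0.071]
brown scene 409 390 [300.  58.] 7369.5 [0.971 0.146]
brown scene 384 243 [66. 61.] 3488.5 [0.634 0.224]
brown scene 209 270 [66. 57.] 3224.0 [ 0.63 -0.21]
brown scene 523 131 [128.  24.] 2278.0 [0.29  0.827]
brown scene 50 130 [40. 57.] 1958.0 [-0.03  -0.702]
brown scene 277 243 [32. 34.] 860.5 [ 0.582 -0.037]
brown scene 256 208 [21. 23.] 379.5 [ 0.456 -0.073]
blue top 433 213 [27. 41.] 797.5 [ 0.489 -0.476]
blue top 516 380 [72. 59.] 420.0 [ 0.013 -0.666]
blue scene 100 231 [46. 38.] 1378.5 [ 0.456 -0.482]
blue scene 63 147 [36. 71.] 595.5 [ 0.072 -0.641]
blue scene 378 189 [10.  7.] 47.5 [0.448 0.276]
blue scene 446 155 [ 2. 31.] 24.5 [0.35 0.53]
```

View pics/crop.png

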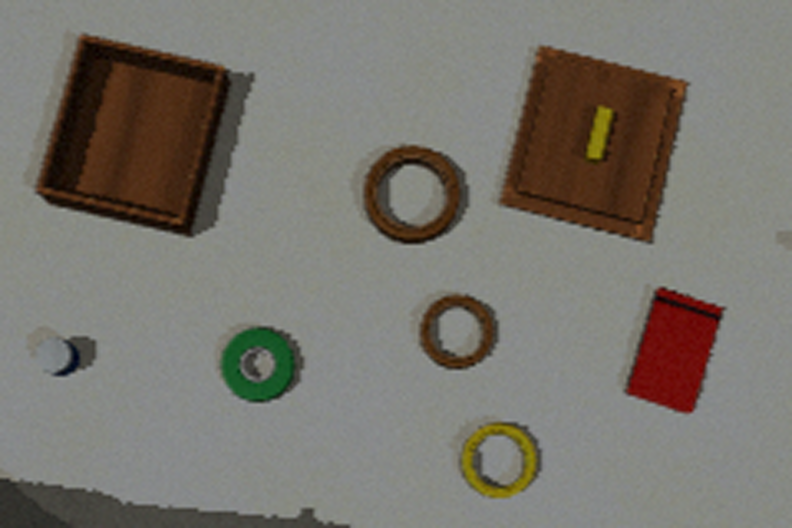

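The crop confirms it: the small brown roll is at crop (460,330), next to the larger brown one at (412,195) and the yellow one at (500,460). Next I'll move to a spot that overlooks the box, the tin and the rolls.

```bash
python3 - <<'E'
from vis import *
from cell import arm
s=arm.observe();go(s,[.56,.12,.26])
go(s,[.4,.3,.27])
E
```

```text
shift [-1.2626 -0.8866 -0.0834] turn [-0.0006  0.0001  0.    ] yawdelta 0.0
shift [-0.7539 -0.5646 -0.1089] turn [-0.0006  0.0001  0.    ] yawdelta 0.0
```

```bash
python3 -m creep '[[0,0,-0.08,0,0,0],[-0.075,-0.053,0,0,0,0],[-0.075,-0.053,0,0,0,0],[-0.075,-0.053,0,0,0,0],[-0.075,-0.053,0,0,0,0],[-0.075,-0.053,0,0,0,0],[-0.075,-0.053,0,0,0,0],[-0.075,-0.053,0,0,0,0],[-0.075,-0.053,0,0,0,0],[-0.075,-0.053,0,0,0,0],[-0.075,-0.053,0,0,0,0],[-0.075,-0.053,0,0,0,0],[-0.075,-0.053,0,0,0,0],[-0.075,-0.053,0,0,0,0],[-0.075,-0.053,0,0,0,0],[-0.075,-0.053,0,0,0,0],[-0.065,-0.04,0,0,0,0],[0,0,0,0,0,0],[0,0,0,0,0,0],[0,0,0,0,0,0]]' -1 20
python3 - <<'E'
from cell import arm
import cv2,pickle
s=arm.observe();i=arm.get_image("wrist");cv2.imwrite("pics/w1.png",i["frame"][:,:,::-1]);pickle.dump((s,i),open("w1.pkl","wb"))
E
```

```text
clock: 1.82
position: [0.5373, 0.1487, 0.2584]
ee_rot: [-0.438, -3.11, -0.0]
force: [0.0, 0.6, -0.3]
width: 1.001
gripper_force: 0.0
```

View pics/w1.png

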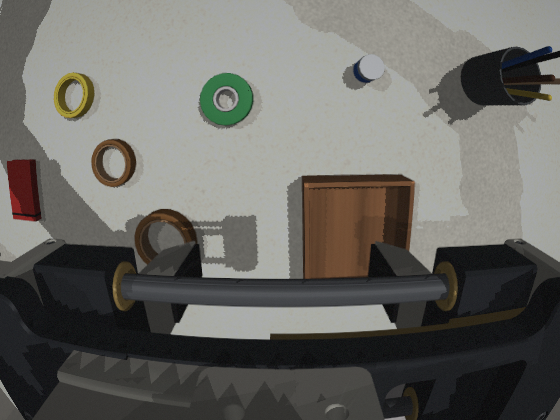

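The wrist view shows the tin (368,68), the green roll (226,98), the small brown roll (114,162), the big one (165,235), the notebook at the left edge and half of the box (303–412 columns, top edge at row 180). The gripper hides the rest of the box, so I'll move the hand further out.

```bash
python3 -m creep '[[-0.09,-0.02,0,0,0,0],[-0.09,-0.02,0,0,0,0],[-0.09,-0.02,0,0,0,0],[-0.09,-0.02,0,0,0,0],[-0.09,-0.02,0,0,0,0],[-0.09,-0.02,0,0,0,0],[0,0,0,0,0,0],[0,0,0,0,0,0],[0,0,0,0,0,0],[0,0,0,0,0,0]]'
python3 - <<'E'
from cell import arm
import cv2,pickle
s=arm.observe();i=arm.get_image("wrist");cv2.imwrite("pics/w2.png",i["frame"][:,:,::-1]);pickle.dump((s,i),open("w2.pkl","wb"))
E
```

```text
clock: 2.7
position: [0.7313, 0.0447, 0.259]
ee_rot: [-0.434, -3.111, -0.002]
force: [0.5, -0.3, 0.2]
width: 1.001
gripper_force: 0.0
```

View pics/w2.png

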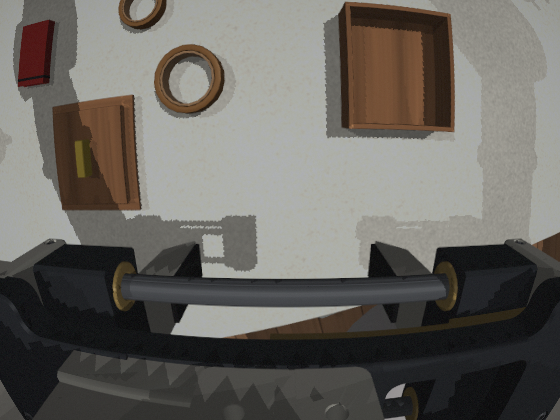

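```bash
python3 - <<'E'
import pickle,cv2
s,i=pickle.load(open("w2.pkl","rb"))
f=i["frame"][0:140,325:465,::-1]
import numpy as np
f=np.clip(f.astype(float)*1.6,0,255).astype(np.uint8)
f=cv2.resize(f,(560,560),interpolation=cv2.INTER_CUBIC)
g=cv2.resize(np.clip(i["frame"][85:215,45:150,::-1]*1.6,0,255).astype(np.uint8),None,fx=2.2,fy=2.2,interpolation=cv2.INTER_CUBIC)
o=np.zeros((560,800,3),np.uint8);o[:,:560]=f;o[:g.shape[0],565:565+g.shape[1]]=g[:,:235]
cv2.imwrite("pics/boxcrop.png",o)
E
```

```text
(no output)
```

View pics/boxcrop.png

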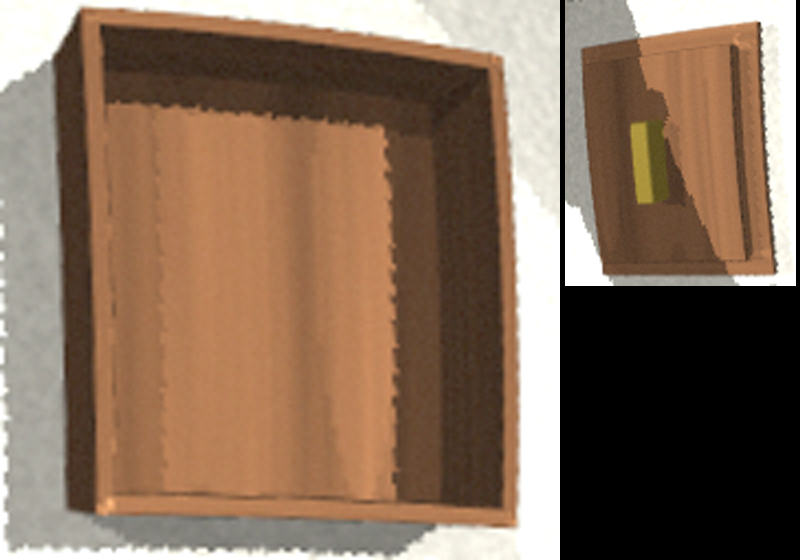

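```bash
python3 - <<'E'
import pickle
from vis import *
s,i=pickle.load(open("w2.pkl","rb"));s1,i1=pickle.load(open("w1.pkl","rb"));d=pickle.load(open("d0.pkl","rb"))
c=np.array([[81,10],[502,57],[518,525],[98,515]])/4+[325,0]
p=plane(i,c,.05,s)[:,:2];print(p.round(4),"ctr",p.mean(0).round(4))
e=np.roll(p,-1,0)-p;print(np.linalg.norm(e,axis=1).round(4),np.degrees(np.arctan2(e[:,1],e[:,0])).round(1))
for a,b in((c[0],(303,177)),(c[1],(413,178))):
    o,r=ray(i,a,s);o1,r1=ray(i1,b,s1);x,g=tri(o,r[0],o1,r1[0]);print("tri",x.round(4),round(g,4))
for im,st in((d["top"],None),(i,s),(i1,s1),(d["scene"],None)):
    for k in blobs(im,"red")[:2]:
        (u,v),wh,a=cv2.minAreaRect(k);print("red",u,v,wh,a,plane(im,(u,v),.016,st)[0].round(4))
    k=blobs(im,"brown")
E
```

```text
[[0.5427 0.1721]
 [0.5757 0.3033]
 [0.7212 0.2664]
 [0.6886 0.1349]] ctr [0.632  0.2192]
[0.1353 0.1501 0.1355 0.1506] [  75.9  -14.2 -103.9  165.7]
tri [0.5376 0.1743 0.0367] 0.0036
tri [0.5735 0.3057 0.0432] 0.0038
red 363.5155944824219 237.5917205810547 (20.214935302734375, 29.365726470947266) 16.927513122558594 [ 0.4208 -0.2648  0.016 ]
red 368.1000061035156 220.70001220703125 (18.973661422729492, 1.897365927696228) 18.434947967529297 [ 0.4712 -0.2815  0.016 ]
red 183.37933349609375 210.9482879638672 (20.089887619018555, 29.80656623840332) 23.198589324951172 [ 0.4229 -0.2671  0.016 ]
red 177.09146118164062 224.67681884765625 (20.208972930908203, 2.4294939041137695) 6.34019136428833 [ 0.4689 -0.2844  0.016 ]
```

The box rim measures 135×150 mm, against 136×152 given. Its centre is at (0.632, 0.219), with the length at −14°. Next is a close look at the notebook.

```bash
python3 - <<'E'
from vis import *
from cell import arm
s=arm.observe();go(s,[.515,-.29,.18])
E
```

```text
shift [ 0.2909 -0.9528  0.1971] turn [ 0.0006 -0.0002  0.    ] yawdelta 0.0
```

```bash
python3 -m creep '[[0.027,-0.09,0.018,0,0,0],[0.027,-0.09,0.018,0,0,0],[0.027,-0.09,0.018,0,0,0],[0.027,-0.09,0.018,0,0,0],[0.027,-0.09,0.018,0,0,0],[0.027,-0.09,0.018,0,0,0],[0.027,-0.09,0.018,0,0,0],[0.027,-0.09,0.018,0,0,0],[0.027,-0.09,0.018,0,0,0],[0.027,-0.09,0.018,0,0,0],[0.02,-0.05,0.015,0,0,0],[0,0,0,0,0,0],[0,0,0,0,0,0],[0,0,0,0,0,0]]'
cat >> vis.py <<'E'
def snap(n):
    from cell import arm
    import pickle
    s=arm.observe();i=arm.get_image("wrist");cv2.imwrite(f"pics/{n}.png",i["frame"][:,:,::-1]);pickle.dump((s,i),open(n+".pkl","wb"));return s,i
RANGES["red"]=[((0,150,35),(4,255,255)),((174,150,35),(180,255,255))]
E
python3 -c "
from vis import *
s,i=snap('w3')
for k in blobs(i,'red')[:3]: print(cv2.minAreaRect(k))
"
```

```text
clock: 3.92
position: [0.5165, -0.2891, 0.1813]
ee_rot: [0.435, 3.11, 0.002]
force: [-0.7, 0.0, 0.2]
width: 1.005
gripper_force: 0.0
((278.9093017578125, 94.8606185913086), (60.332733154296875, 87.139892578125), 3.814074993133545)
((275.519287109375, 145.6848602294922), (59.37861251831055, 7.862828254699707), 3.5035319328308105)
```

View pics/w3.png

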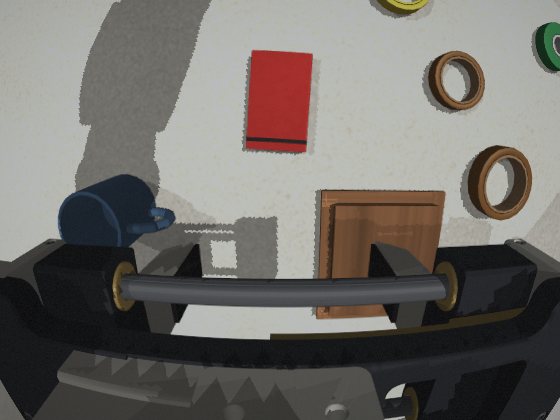

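The notebook's top face has corners at about (253,51), (313,54), (305,152) and (244,150), with the black band at row 142. The small brown roll is at (457,80).

```bash
cat > nb.py <<'E'
from vis import *
import pickle
def rectw(im,s,c,z,n=2):
    k=np.vstack(blobs(im,c,60)[:n])[:,0,:]
    h=cv2.convexHull(k)[:,0,:]
    P=plane(im,h,z,s)[:,:2]*1000
    (a,wh,an)=cv2.minAreaRect(P.astype(np.float32))
    return np.array(a)/1000,wh,an,cv2.minAreaRect(h.astype(np.float32))[0]
if __name__=="__main__":
    A=pickle.load(open("w3.pkl","rb"));B=pickle.load(open("w2.pkl","rb"))
    L=[]
    for s,i in(A,B):
        r=rectw(i,s,"red",.016);print(r);L.append(ray(i,r[3],s))
    print("tri",tri(L[0][0],L[0][1][0],L[1][0],L[1][1][0]))
    go(A[0],[*rectw(A[1],A[0],"red",.016)[0],.003],np.radians(74))
E
python3 nb.py
```

```text
(array([ 0.4247114 , -0.26768015]), (59.189002990722656, 99.06661224365234), 70.21600341796875, (278.5287780761719, 100.56858825683594))
(array([ 0.42727798, -0.26194955]), (72.10562133789062, 101.1698226928711), 70.18516540527344, (35.390533447265625, 53.243106842041016))
tri (array([ 0.42427309, -0.26747011,  0.00737623]), np.float64(0.0011835107558803638))
shift [ 0.2359 -0.012   0.4456] turn [0.0006 0.0006 0.0006] yawdelta -0.1
```

```bash
python3 -m creep '[[0.08,-0.004,0.06,0,0,0.0325],[0.08,-0.004,0.08,0,0,0],[0.076,-0.004,0.08,0,0,0],[0,0,0,0,0,0],[0,0,0,0,0,0],[0,0,0,0,0,0]]'
python3 -c "
from vis import *;from nb import rectw
from cell import arm
s,i=snap('w4')
r=rectw(i,s,'red',.016);print(r)
s3,i3=pickle.load(open('w3.pkl','rb')) if 0 else __import__('pickle').load(open('w3.pkl','rb'))
go(s,[.4247,-.2677,.003],np.radians(70.2))
"
```

```text
clock: 4.47
position: [0.4305, -0.2656, 0.0977]
ee_rot: [0.54, 3.093, 0.0]
force: [0.3, 0.0, 0.5]
width: 1.0
gripper_force: 0.0
(array([ 0.42402969, -0.26734641]), (59.37704849243164, 99.92398834228516), 70.34306335449219, (277.5, 207.5))
shift [ 0.0123 -0.0099  0.2366] turn [0.0002 0.0007 0.    ] yawdelta -0.0
```

View pics/w4.png

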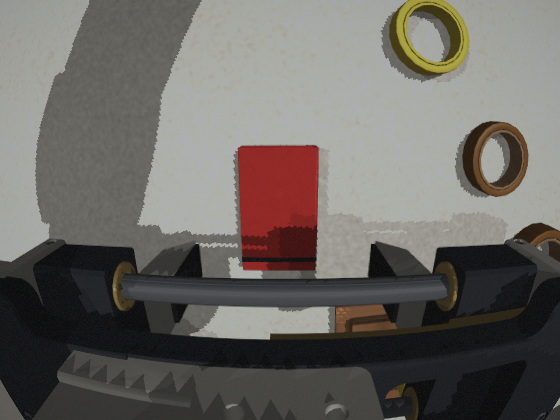

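The notebook measures the same from both heights (59×100 mm, centres within 1 mm), so I'll descend and grip.

```bash
python3 -m creep '[[0.013,-0.01,0.05,0,0,0],[0,0,0.07,0,0,0],[0,0,0.06,0,0,0],[0,0,0.03,0,0,0],[0,0,0.025,0,0,0],[0,0,0,0,0,0],[0,0,0,0,0,0]]'
python3 -m creep '[[0,0,0,0,0,0],[0,0,0,0,0,0],[0,0,0,0,0,0],[0,0,0,0,0,0],[0,0,0,0,0,0],[0,0,0,0,0,0],[0,0,0,0,0,0],[0,0,0,0,0,0],[0,0,0,0,0,0]]' 1 25
```

```text
clock: 5.1
position: [0.4238, -0.2687, 0.0035]
ee_rot: [0.543, 3.093, -0.0]
force: [-0.4, 0.9, -0.2]
width: 1.001
gripper_force: 0.0
clock: 5.85
position: [0.4228, -0.2685, 0.0034]
ee_rot: [0.544, 3.094, 0.0]
force: [-0.1, 0.7, 5.5]
width: 0.656
gripper_force: 25.0
```

```bash
python3 -m creep '[[0,0,-0.03,0,0,0],[0,0,-0.06,0,0,0],[0,0,-0.08,0,0,0],[0,0,-0.08,0,0,0],[0,0,-0.07,0,0,0],[0,0,0,0,0,0]]'
python3 -c "
from vis import *
from cell import arm
s=arm.observe()
go(s,[.631,.2195,.10],np.radians(75.8))
go(s,[.631,.2195,.10])
"
```

```text
clock: 6.35
position: [0.4249, -0.27, 0.1357]
ee_rot: [0.543, 3.087, -0.003]
force: [0.6, -1.3, 0.6]
width: 0.652
gripper_force: 25.0
shift [-0.0658  1.3263  0.0893] turn [-0.0004  0.0035 -0.048 ] yawdelta 5.8
shift [-0.0658  1.3263  0.0893] turn [-0.0002  0.0035  0.    ] yawdelta 0.0
```

```bash
python3 -m creep '[[-0.004,0.04,0,0,0,0],[-0.004,0.08,0,0,0,0],[-0.004,0.083,0,0,0,0],[-0.004,0.083,0,0,0,0],[-0.004,0.083,0,0,0,0],[-0.004,0.083,0,0,0,0],[-0.004,0.083,0,0,0,0],[-0.004,0.083,0,0,0,0],[-0.004,0.083,0,0,0,0],[-0.004,0.083,0,0,0,0],[-0.004,0.083,0,0,0,0],[-0.004,0.083,0,0,0,0],[-0.004,0.083,0,0,0,0],[-0.004,0.083,0,0,0,0],[-0.004,0.083,0,0,0,0],[-0.004,0.083,0,0,0,0],[-0.002,0.04,0.02,0,0,-0.048],[0,0,0,0,0,0],[0,0,0,0,0,0],[0,0,0,0,0,0]]'
python3 -c "
from vis import *
s,i=snap('w5')
go(s,[.631,.2195,.009],np.radians(75.8))
"
```

```text
clock: 8.02
position: [0.6273, 0.2183, 0.1223]
ee_rot: [-0.391, -3.116, 0.002]
force: [0.5, -0.7, 0.1]
width: 0.651
gripper_force: 25.0
shift [-0.0085  0.0056  0.2833] turn [-0.0007 -0.0004 -0.0009] yawdelta 0.1
```

View pics/w5.png

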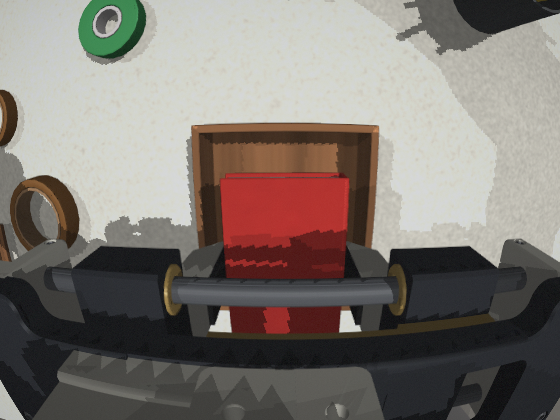

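The notebook (columns 221–349, middle 285) is centred between the box walls (193–378, middle 285). I'll lower it.

```bash
python3 -c "
from vis import *;import pickle
s,i=pickle.load(open('w5.pkl','rb'));p=plane(i,[(192,126),(379,126)],.05,s);print(p,np.linalg.norm(p[0]-p[1]))
a=np.radians(-14.1);print(p.mean(0)[:2]+.076*np.array([np.cos(a),np.sin(a)]))
"
python3 -m creep '[[-0.0085,0.0055,0.04,0,0,0],[0,0,0.06,0,0,0],[0,0,0.06,0,0,0],[0,0,0.05,0,0,0],[0,0,0.03,0,0,0],[0,0,0.025,0,0,0],[0,0,0,0,0,0],[0,0,0,0,0,0],[0,0,0,0,0,0]]'
```

```text
[[0.54144658 0.17244981 0.05      ]
 [0.57486991 0.30322955 0.05      ]] 0.13498318956036803
[0.63186852 0.21932494]
clock: 8.82
position: [0.6325, 0.221, 0.0184]
ee_rot: [0.388, 3.116, 0.001]
force: [-0.1, -0.3, -0.8]
width: 0.649
gripper_force: 25.0
```

```bash
python3 -m creep '[[0.001,-0.003,0.01,0,0,0],[0,0,0.008,0,0,0],[0,0,0.003,0,0,0],[0,0,0,0,0,0],[0,0,0,0,0,0],[0,0,0,0,0,0]]'
```

```text
clock: 9.32
position: [0.6309, 0.22, 0.0088]
ee_rot: [0.388, 3.118, 0.0]
force: [-0.2, 1.1, -1.6]
width: 0.655
gripper_force: 25.0
```

```bash
python3 -m creep '[[0,0,0.0015,0,0,0],[0,0,0.001,0,0,0],[0,0,0,0,0,0],[0,0,0,0,0,0]]'; python3 -m creep '[[0,0,0,0,0,0],[0,0,0,0,0,0],[0,0,0,0,0,0],[0,0,0,0,0,0],[0,0,0,0,0,0]]' -0.6;  python3 -m creep '[[0,0,-0.03,0,0,0],[0,0,-0.06,0,0,0],[0,0,-0.1,0,0,0],[0,0,-0.1,0,0,0],[0,0,0,0,0,0],[0,0,0,0,0,0]]'
python3 -c "
from vis import *
s,i=snap('w6')
go(s,[.52,-.05,.15],np.radians(75.8))
"
```

```text
clock: 9.65
position: [0.631, 0.22, 0.0085]
ee_rot: [0.388, 3.117, 0.001]
force: [-2.5, -0.9, 7.3]
width: 0.653
gripper_force: 25.0
clock: 10.07
position: [0.6309, 0.2199, 0.0076]
ee_rot: [-0.388, -3.117, 0.0]
force: [0.6, -0.5, -0.7]
width: 0.798
gripper_force: 0.0
clock: 10.57
position: [0.6329, 0.2205, 0.1277]
ee_rot: [0.387, 3.112, 0.005]
force: [-0.8, 0.1, 0.2]
width: 0.798
gripper_force: 0.0
shift [ 0.1078 -0.7246 -0.0592] turn [0.0019 0.0024 0.0001] yawdelta -0.0
```

The notebook made contact (7 N) and is released. Next is the roll.

```bash
python3 -m creep '[[0.005,-0.04,-0.01,0,0,0],[0.005,-0.08,-0.01,0,0,0],[0.01,-0.09,-0.01,0,0,0],[0.01,-0.09,-0.01,0,0,0],[0.01,-0.09,0,0,0,0],[0.01,-0.09,0,0,0,0],[0.01,-0.09,0,0,0,0],[0.01,-0.09,0,0,0,0],[0.01,-0.08,0,0,0,0],[0.01,-0.06,0,0,0,0],[0,0,0,0,0,0],[0,0,0,0,0,0],[0,0,0,0,0,0]]' -1
cat > roll.py <<'E'
from vis import *
def brown(im,s,z,guess,amin=200):
    "brown blob whose ray at height z is closest to guess: outer hull circle"
    best=min(blobs(im,"brown",amin),key=lambda k:np.linalg.norm(plane(im,k[:,0].mean(0),z,s)[0,:2]-guess))
    h=cv2.convexHull(best)[:,0]
    P=plane(im,h,z,s)[:,:2]*1000
    c,wh,_=cv2.fitEllipse(P.astype(np.float32)); (u,v),_,_=cv2.fitEllipse(h)
    return np.array(c)/1000,np.round(wh,1),(u,v)
E
python3 -c "
from roll import *
s,i=snap('w7');print(brown(i,s,.01,[.45,-.073]),brown(i,s,.019,[.45,-.073]))
print(cv2.imread('pics/w7.png')[:,:,::-1].shape)
"
```

```text
clock: 11.7
position: [0.5174, -0.0807, 0.1391]
ee_rot: [-0.387, -3.116, -0.001]
force: [0.8, 0.3, -0.4]
width: 1.003
gripper_force: 0.0
(array([ 0.44543546, -0.07142593]), array([66.8, 66.9]), (273.43121337890625, 122.82470703125)) (array([ 0.44544635, -0.07110305]), array([64.7, 64.9]), (273.43121337890625, 122.82470703125))
(420, 560, 3)
```

View pics/w7.png

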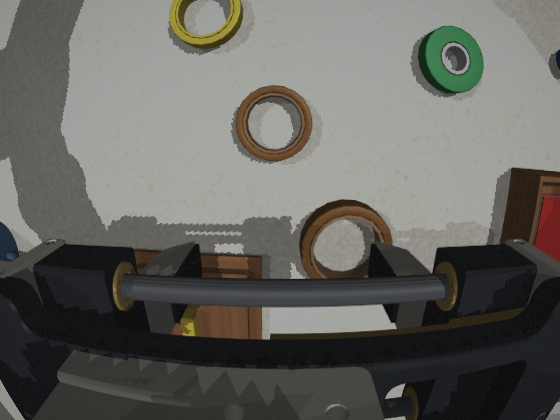

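The small brown roll is at (273,123) and fits a 65–67 mm circle centred at (0.4454, −0.0712). The big one is at (345,243).

```bash
python3 -c "
from vis import *
from cell import arm
go(arm.observe(),[.4454,-.0713,.003],np.radians(75.8))"
```

```text
shift [ 0.1803 -0.0225  0.3406] turn [ 0.0002 -0.0005  0.0009] yawdelta -0.1
```

```bash
python3 -m creep '[[0.06,-0.0075,0.03,0,0,0],[0.06,-0.0075,0.06,0,0,0],[0.06,-0.0075,0.06,0,0,0],[0,0,0.05,0,0,0],[0,0,0,0,0,0],[0,0,0,0,0,0]]'
python3 -c "
from roll import *
s,i=snap('w8');print(brown(i,s,.019,[.4454,-.0713]))
go(s,[.4454,-.0713,.003],np.radians(75.8))
s7,i7=__import__('pickle').load(open('w7.pkl','rb'))
a=brown(i,s,.019,[.4454,-.0713])[2];b=brown(i7,s7,.019,[.4454,-.0713])[2]
o,d=ray(i,a,s);p,e=ray(i7,b,s7);print(tri(o,d[0],p,e[0]))
"
```

```text
clock: 12.25
position: [0.4458, -0.0716, 0.0594]
ee_rot: [-0.385, -3.116, 0.0]
force: [0.4, -0.7, 0.1]
width: 0.999
gripper_force: 0.0
(array([ 0.44404849, -0.07073258]), array([64.3, 68.1]), (283.36968994140625, 231.0284881591797))
shift [0.0009 0.0006 0.1409] turn [-0.0001 -0.0007  0.0011] yawdelta -0.1
(array([ 0.44545523, -0.07120456,  0.00970782]), np.float64(0.00019025837418931536))
```

The two views agree: the outline's centre sits about 10 mm up, as it should for a 19 mm roll on the desk. I'll grip it.

```bash
python3 -m creep '[[0,0,0.05,0,0,0],[0,0,0.05,0,0,0],[0,0,0.03,0,0,0],[0,0,0.011,0,0,0],[0,0,0,0,0,0],[0,0,0,0,0,0]]'
python3 -m creep '[[0,0,0,0,0,0],[0,0,0,0,0,0],[0,0,0,0,0,0],[0,0,0,0,0,0],[0,0,0,0,0,0],[0,0,0,0,0,0],[0,0,0,0,0,0],[0,0,0,0,0,0],[0,0,0,0,0,0]]' 1 20
python3 -m creep '[[0,0,-0.03,0,0,0],[0,0,-0.06,0,0,0],[0,0,-0.08,0,0,0],[0,0,-0.08,0,0,0],[0,0,-0.08,0,0,0],[0,0,-0.03,0,0,0],[0,0,0,0,0,0]]'
python3 -c "
from vis import *
s,i=snap('w9')
go(s,[.632,.2193,.12],np.radians(75.8))"
```

```text
clock: 12.8
position: [0.4468, -0.0726, 0.0041]
ee_rot: [0.387, 3.116, 0.0]
force: [-0.1, -0.7, 0.0]
width: 0.998
gripper_force: 0.0
clock: 13.55
position: [0.4459, -0.0726, 0.0036]
ee_rot: [0.388, 3.117, 0.0]
force: [-1.9, -0.4, 6.3]
width: 0.714
gripper_force: 20.0
clock: 14.13
position: [0.4474, -0.0728, 0.1502]
ee_rot: [0.387, 3.112, 0.002]
force: [0.9, -0.1, -0.7]
width: 0.717
gripper_force: 20.0
shift [-0.2682  0.8208  0.0782] turn [0.0008 0.0025 0.0002] yawdelta -0.0
```

```bash
python3 -m creep '[[-0.02,0.04,0,0,0,0],[-0.024,0.075,0,0,0,0],[-0.024,0.08,0,0,0,0],[-0.024,0.08,0,0,0,0],[-0.024,0.08,0,0,0,0],[-0.024,0.08,0,0,0,0],[-0.024,0.08,0,0,0,0],[-0.024,0.08,0,0,0,0],[-0.024,0.08,0,0,0,0],[-0.024,0.08,0.02,0,0,0],[-0.024,0.065,0.02,0,0,0],[-0.008,0,0.02,0,0,0],[0,0,0,0,0,0],[0,0,0,0,0,0]]'
python3 -c "
from vis import *
s,i=snap('w10')
go(s,[.632,.2196,.026],np.radians(75.8))"
```

```text
clock: 15.35
position: [0.6286, 0.2177, 0.1209]
ee_rot: [-0.388, -3.114, 0.004]
force: [0.3, -0.0, -0.8]
width: 0.711
gripper_force: 20.0
shift [-0.0078  0.0074  0.2373] turn [-0.0015 -0.0014 -0.0001] yawdelta 0.0
```

View pics/w10.png

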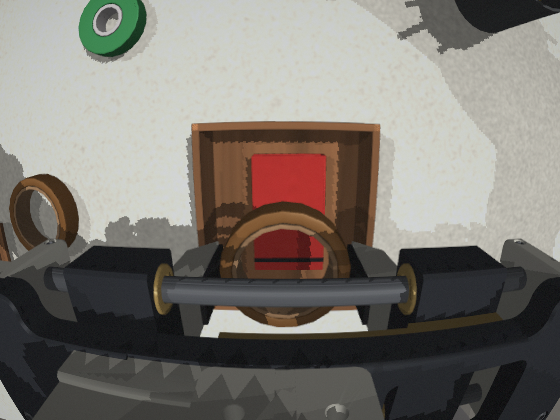

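The notebook lies flat in the box (columns 250–326, rows 154–270). The roll is held level above it. I'll check where the notebook is, then lower the roll.

```bash
python3 -c "
from vis import *;import pickle
s,i=pickle.load(open('w10.pkl','rb'));p=plane(i,[(251,154),(326,154),(253,270),(323,270)],.021,s)[:,:2];print(p,p.mean(0),np.linalg.norm(p[0]-p[1]),np.linalg.norm(p[0]-p[2]))"
python3 -m creep '[[-0.004,0.0045,0.03,0,0,0],[0,0,0.05,0,0,0],[0,0,0.05,0,0,0],[0,0,0.05,0,0,0],[0,0,0.03,0,0,0],[0,0,0.015,0,0,0],[0,0,0,0,0,0],[0,0,0,0,0,0],[0,0,0,0,0,0]]'
```

```text
[[0.57601709 0.20431636]
 [0.59070331 0.26244798]
 [0.67426995 0.1781346 ]
 [0.68953464 0.23823718]] [0.63263125 0.22078403] 0.05995807227174598 0.10168140733073772
clock: 16.15
position: [0.6327, 0.2206, 0.0345]
ee_rot: [0.388, 3.116, 0.001]
force: [0.4, 0.7, -0.3]
width: 0.715
gripper_force: 20.0
```

```bash
python3 -m creep '[[0,0,0.014,0,0,0],[0,0,0.008,0,0,0],[0,0,0.003,0,0,0],[0,0,0.002,0,0,0],[0,0,0,0,0,0],[0,0,0,0,0,0],[0,0,0,0,0,0]]'
```

```text
clock: 16.73
position: [0.6324, 0.2208, 0.0245]
ee_rot: [0.388, 3.116, 0.002]
force: [-5.2, -1.1, 16.4]
width: 0.715
gripper_force: 20.0
```

```bash
python3 -m creep '[[0,0,-0.0015,0,0,0],[0,0,0,0,0,0]]'; python3 -m creep '[[0,0,0,0,0,0],[0,0,0,0,0,0],[0,0,0,0,0,0],[0,0,0,0,0,0],[0,0,0,0,0,0]]' -0.65;  python3 -m creep '[[0,0,-0.03,0,0,0],[0,0,-0.06,0,0,0],[0,0,-0.1,0,0,0],[0,0,-0.1,0,0,0],[0,0,0,0,0,0],[0,0,0,0,0,0]]'
python3 -c "
from vis import *
from cell import arm
s=arm.observe()
go(s,[.54,.255,.15],np.radians(75.8))
d=arm.get_image('top');h=plane(d,[(175,237)],.036);print(h)
"
```

```text
clock: 16.9
position: [0.6324, 0.2208, 0.0245]
ee_rot: [0.388, 3.116, 0.002]
force: [-2.9, -0.9, 11.2]
width: 0.716
gripper_force: 20.0
clock: 17.32
position: [0.6317, 0.2205, 0.0229]
ee_rot: [-0.388, -3.117, 0.0]
force: [0.0, -0.5, -0.5]
width: 0.821
gripper_force: 0.0
clock: 17.82
position: [0.6339, 0.221, 0.1431]
ee_rot: [0.387, 3.112, 0.005]
force: [-0.5, -0.2, -0.5]
width: 0.828
gripper_force: 0.0
shift [ 0.2482  0.0249 -0.0185] turn [0.0019 0.0024 0.0001] yawdelta -0.0
[[0.43211638 0.28944492 0.036     ]]
```

```bash
python3 -m creep '[[0.05,0.006,-0.01,0,0,0],[0.08,0.008,-0.01,0,0,0],[0.08,0.008,0,0,0,0],[0.04,0.006,0,0,0,0],[0,0,0,0,0,0],[0,0,0,0,0,0],[0,0,0,0,0,0]]' -1
python3 -c "
from vis import *
s,i=snap('w11');print(s['joints'].round(2))"
```

```text
clock: 18.45
position: [0.538, 0.2552, 0.1466]
ee_rot: [-0.388, -3.117, 0.001]
force: [-0.1, -0.0, 0.5]
width: 1.0
gripper_force: 0.0
[-0.72  0.47  0.26  1.76 -0.14  0.93  0.92]
```

View pics/w11.png

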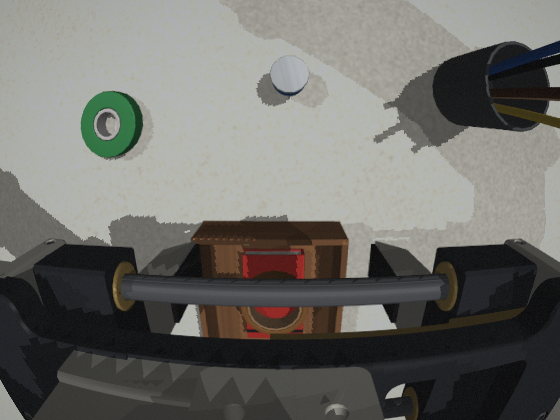

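The tin's steel top is a disc at (289,74), about 38 px across. The pen pot is to its right at (480,85), so I'll turn the gripper away from it before reaching.

```bash
python3 -c "
from vis import *;import pickle
s,i=pickle.load(open('w11.pkl','rb'));p=plane(i,[(289,74),(270,74),(308,74),(289,55),(289,93)],.036,s)[:,:2];print(p[0],np.linalg.norm(p[1]-p[2]),np.linalg.norm(p[3]-p[4]))
s1,i1=pickle.load(open('w1.pkl','rb'));o,d=ray(i,(289,74),s);p1,e=ray(i1,(371,67),s1);print(tri(o,d[0],p1,e[0]))
print(plane(i,[(440,100)],0,s))
go(s,[p[0,0]+.05,p[0,1]-.05,.14],np.radians(35))
"
```

```text
[0.42994709 0.28749338] 0.030901727316415165 0.03213133672561213
(array([0.42964233, 0.28762397, 0.03266852]), np.float64(0.00029096394751206467))
[[0.47800759 0.43118145 0.        ]]
shift [ 0.1299 -0.0785  0.0166] turn [-4.0e-04  1.0e-04  3.4e-01] yawdelta -40.8
```

```bash
python3 -m creep '[[0,0,0,0,0,0.03],[0,0,0,0,0,0.055],[0,0,0,0,0,0.055],[0,0,0,0,0,0.055],[0,0,0,0,0,0.055],[0,0,0,0,0,0.055],[0,0,0,0,0,0.035],[0,0,0,0,0,0],[0,0,0,0,0,0]]'
python3 -c "
from vis import *
from cell import arm
s=arm.observe();print(s['joints'].round(2))
go(s,[.46,.245,.09],np.radians(35))
go(s,[.43,.2875,.021],np.radians(35))"
```

```text
clock: 19.25
position: [0.5383, 0.2552, 0.1468]
ee_rot: [1.448, 2.788, -0.001]
force: [0.4, -0.0, -0.0]
width: 0.997
gripper_force: 0.0
[-0.84  0.49  0.44  1.77 -0.25  0.94  0.32]
shift [ 0.0919 -0.1747  0.1419] turn [-0.0002  0.0004  0.001 ] yawdelta -0.1
shift [ 0.2221 -0.1748  0.3143] turn [-0.0002  0.0004  0.001 ] yawdelta -0.1
```

```bash
python3 -m creep '[[0.03,-0.06,0.04,0,0,0],[0.032,-0.06,0.05,0,0,0],[0.03,-0.055,0.05,0,0,0],[0,0,0,0,0,0],[0,0,0,0,0,0],[0,0,0,0,0,0]]'
python3 -c "
from vis import *
s,i=snap('w12');go(s,[.43,.2875,.021],np.radians(35))
A=R.from_rotvec(s['ee_rot']).as_matrix()
M=i['mount'];c=M[:3,:3].T@(A.T@(np.array([.43,.2875,.036])-s['position'])-M[:3,3]);r=np.hypot(c[0],c[1]);t=np.arctan2(r,c[2]);K=i['intrinsics'];u=K[:2,2]+K[0,0]*t*c[:2]/r;print('expected px',u)
x,y=int(u[0]),int(u[1]);cv2.imwrite('pics/t12.png',cv2.resize(i['frame'][max(0,y-70):y+70,max(0,x-70):x+70,::-1],None,fx=4,fy=4));print(x-70,y-70)
"
```

```text
clock: 19.75
position: [0.4604, 0.2459, 0.0915]
ee_rot: [1.448, 2.787, 0.002]
force: [0.5, 0.4, -0.2]
width: 0.997
gripper_force: 0.0
shift [ 0.1288 -0.0026  0.1763] turn [0.0006 0.0002 0.0008] yawdelta -0.1
expected px [282.89912402 155.43763669]
212 85
```

View pics/t12.png

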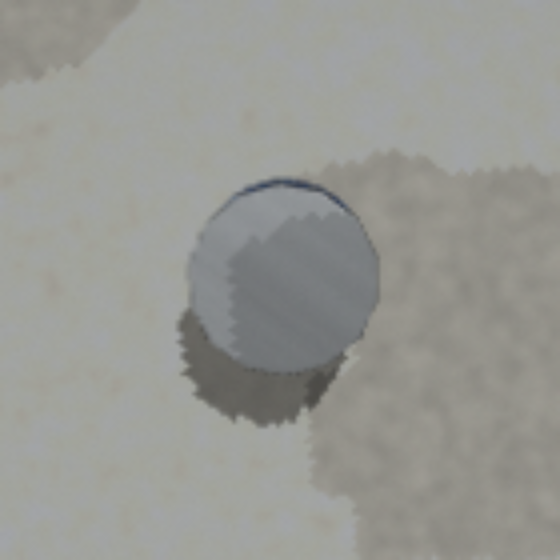

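The tin's disc is centred at px (283,154), against a predicted (283,155), so position and height agree. I'll grip it.

```bash
python3 -m creep '[[0.045,-0.001,0.03,0,0,0],[0.045,-0.001,0.03,0,0,0],[0.04,0,0.03,0,0,0],[0,0,0.05,0,0,0],[0,0,0.036,0,0,0],[0,0,0,0,0,0],[0,0,0,0,0,0],[0,0,0,0,0,0]]'
python3 -m creep '[[0,0,0,0,0,0],[0,0,0,0,0,0],[0,0,0,0,0,0],[0,0,0,0,0,0],[0,0,0,0,0,0],[0,0,0,0,0,0],[0,0,0,0,0,0],[0,0,0,0,0,0],[0,0,0,0,0,0],[0,0,0,0,0,0],[0,0,0,0,0,0]]' 1 15
python3 -m creep '[[0,0,-0.03,0,0,0],[0,0,-0.06,0,0,0],[0,0,-0.08,0,0,0],[0,0,-0.08,0,0,0],[0,0,-0.08,0,0,0],[0,0,-0.03,0,0,0],[0,0,0,0,0,0],[0,0,0,0,0,0]]'
python3 -c "
from vis import *
from cell import arm
s=arm.observe()
go(s,[.75,.14,.19],np.radians(35))"
```

```text
clock: 20.47
position: [0.4301, 0.2881, 0.0216]
ee_rot: [1.451, 2.786, 0.002]
force: [-0.1, 0.1, -0.5]
width: 1.004
gripper_force: 0.0
clock: 21.38
position: [0.4287, 0.2879, 0.0207]
ee_rot: [-1.45, -2.787, 0.0]
force: [-0.6, -0.4, -0.2]
width: 0.343
gripper_force: 15.0
clock: 22.05
position: [0.4287, 0.2882, 0.165]
ee_rot: [1.45, 2.787, 0.002]
force: [-0.1, -0.4, -0.4]
width: 0.342
gripper_force: 15.0
shift [-0.7645  0.4449 -0.0624] turn [ 0.0006 -0.0003  0.0004] yawdelta -0.0
```

```bash
python3 -m creep '[[-0.04,0.02,0,0,0,0],[-0.08,0.04,0,0,0,0],[-0.085,0.045,0,0,0,0],[-0.085,0.045,0,0,0,0],[-0.085,0.045,0,0,0,0],[-0.085,0.045,0,0,0,0],[-0.085,0.045,0,0,0,0],[-0.08,0.04,0,0,0,0],[-0.05,0.02,0,0,0,0],[0,0,0,0,0,0],[0,0,0,0,0,0],[0,0,0,0,0,0]]'
python3 -c "
from vis import *
s,i=snap('w13')"
```

```text
clock: 23.05
position: [0.6953, 0.1465, 0.1627]
ee_rot: [-1.448, -2.784, 0.002]
force: [0.0, -0.5, -0.1]
width: 0.343
gripper_force: 15.0
```

View pics/w13.png

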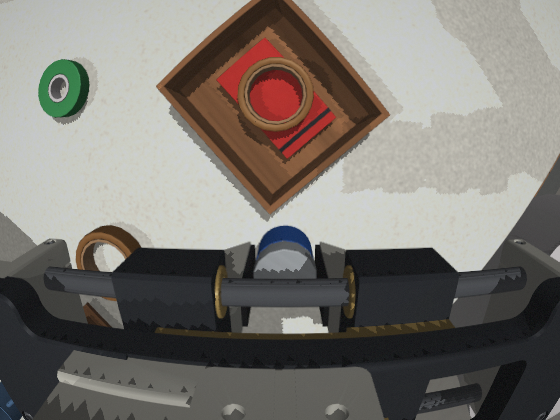

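I've viewed 14 pictures, so from here I'll work on numbers only. The last one shows the roll at (275,93), flat on the notebook, with the tin held. I'll fit the core from the edge of the red area seen through it.

```bash
cat > core.py <<'E'
from vis import *
import pickle
from scipy.optimize import least_squares
s,i=pickle.load(open("w13.pkl","rb"))
for k in blobs(i,"red",100): print(cv2.contourArea(k),cv2.minAreaRect(k)[:2])
k=min(blobs(i,"red",100),key=lambda k:np.linalg.norm(k[:,0].mean(0)-[275,95]))
h=cv2.convexHull(k)[:,0].astype(float)
o,_=ray(i,(280,200),s)
lo=plane(i,h,.021,s)[:,:2];hi=plane(i,h,.040,s)[:,:2]
# visible hole = inside both circles; residual per point: nearer of the two circles
def f(q): return np.maximum(np.linalg.norm(lo-q[:2],axis=1),np.linalg.norm(hi-q[:2],axis=1))-q[2]
r=least_squares(f,[.632,.22,.024],loss="soft_l1",f_scale=.001);print("core centre",r.x.round(4),"rms mm",np.sqrt((r.fun**2).mean()).round(5))
go(s,[*r.x[:2],.09],np.radians(35))
E
python3 core.py
```

```text
2025.5 ((275.5, 95.0), (50.0, 51.0))
1092.5 ((249.25003051757812, 68.75), (31.11269760131836, 65.76093292236328))
690.0 ((295.0163879394531, 118.81968688964844), (25.095230102539062, 65.04273986816406))
514.5 ((308.4148864746094, 134.49270629882812), (9.017900466918945, 64.2525405883789))
core centre [0.6318 0.2222 0.0237] rms mm 0.00015
shift [ 0.2456 -0.0209  0.1822] turn [-0.0013 -0.0009  0.0003] yawdelta -0.0
```

```bash
python3 -m creep '[[0.05,-0.005,0,0,0,0],[0.07,-0.006,0.01,0,0,0],[0.07,-0.005,0.02,0,0,0],[0.05,-0.005,0.04,0,0,0],[0.005,0,0.04,0,0,0],[0,0,0.03,0,0,0],[0,0,0,0,0,0],[0,0,0,0,0,0],[0,0,0,0,0,0]]'
python3 -c "
from vis import *
from cell import arm
s=arm.observe()
go(s,[.6315,.2225,.0425],np.radians(35))"
```

```text
clock: 23.85
position: [0.6344, 0.2206, 0.1095]
ee_rot: [1.451, 2.785, 0.001]
force: [0.1, -0.5, -0.7]
width: 0.344
gripper_force: 15.0
shift [ 0.0083 -0.0034  0.1676] turn [ 0.0005  0.0004 -0.0003] yawdelta 0.0
```

```bash
python3 -m creep '[[0.008,-0.0035,0.03,0,0,0],[0,0,0.04,0,0,0],[0,0,0.04,0,0,0],[0,0,0.025,0,0,0],[0,0,0.015,0,0,0],[0,0,0.008,0,0,0],[0,0,0,0,0,0],[0,0,0,0,0,0],[0,0,0,0,0,0]]'
```

```text
clock: 24.6
position: [0.6312, 0.2234, 0.0464]
ee_rot: [1.45, 2.786, 0.002]
force: [0.7, 0.2, 0.2]
width: 0.345
gripper_force: 15.0
```

```bash
python3 -m creep '[[0,0,0.006,0,0,0],[0,0,0.004,0,0,0],[0,0,0.002,0,0,0],[0,0,0,0,0,0],[0,0,0,0,0,0],[0,0,0,0,0,0]]'
```

```text
clock: 25.1
position: [0.6309, 0.2235, 0.0417]
ee_rot: [1.45, 2.787, 0.002]
force: [-2.1, -1.1, 8.3]
width: 0.345
gripper_force: 15.0
```

The tin made contact at the expected height, so I'll release it and retreat.

```bash
python3 -m creep '[[0,0,-0.001,0,0,0],[0,0,0,0,0,0],[0,0,0,0,0,0],[0,0,0,0,0,0],[0,0,0,0,0,0],[0,0,0,0,0,0]]' -0.3;  python3 -m creep '[[0,0,-0.02,0,0,0],[0,0,-0.06,0,0,0],[0,0,-0.1,0,0,0],[0,0,-0.1,0,0,0],[0,0,0,0,0,0],[0,0,0,0,0,0]]'
python3 -m creep '[[-0.04,0,0,0,0,0],[-0.08,0,0,0,0,0],[-0.08,0,0,0,0,0],[-0.04,0,0,0,0,0],[0,0,0,0,0,0],[0,0,0,0,0,0],[0,0,0,0,0,0]]'
python3 -c "
from vis import *
s,i=snap('w14')
for k in blobs(i,'red',100): print('red',cv2.contourArea(k),cv2.minAreaRect(k)[:2])
for k in blobs(i,'blue',30): print('blue',cv2.contourArea(k),cv2.minAreaRect(k)[:2],plane(i,cv2.minAreaRect(k)[0],.04,s))
# steel top: low saturation inside the box
h=cv2.cvtColor(i['frame'],cv2.COLOR_RGB2HSV);m=(h[...,1]<70).astype(np.uint8)*255
for k in cv2.findContours(m,cv2.RETR_LIST,cv2.CHAIN_APPROX_NONE)[0]:
  if 200<cv2.contourArea(k)<4000:
    e=cv2.fitEllipse(k);p=plane(i,[e[0]],.057,s)[0]
    if np.linalg.norm(p[:2]-[.632,.22])<.06:
      P=plane(i,k[:,0],.057,s)[:,:2];print('steel',e,p,cv2.minEnclosingCircle((P*1000).astype(np.float32)))
"
```

```text
clock: 25.6
position: [0.6305, 0.2232, 0.041]
ee_rot: [-1.45, -2.787, 0.0]
force: [-0.2, 0.5, 0.3]
width: 0.645
gripper_force: 0.0
clock: 26.1
position: [0.6325, 0.2236, 0.1567]
ee_rot: [1.449, 2.783, 0.007]
force: [0.7, 0.1, -1.0]
width: 0.649
gripper_force: 0.0
clock: 26.68
position: [0.6848, 0.1457, 0.1522]
ee_rot: [-1.448, -2.786, 0.0]
force: [0.5, 0.1, 0.1]
width: 0.65
gripper_force: 0.0
red 2192.5 ((285.0, 100.0), (52.0, 54.0))
red 1232.5 ((258.2500305175781, 72.25000762939453), (33.23401641845703, 67.88224792480469))
red 694.0 ((305.4756164550781, 125.21951293945312), (26.237194061279297, 67.3108901977539))
red 541.0 ((319.2154846191406, 141.1637725830078), (9.101913452148438, 66.47332763671875))
blue 425.5 ((12.0, 403.0), (32.0, 24.0)) [[ 0.47848441 -0.4717699   0.04      ]]
steel ((285.4501953125, 96.07218933105469), (39.712623596191406, 40.1428108215332), 43.820228576660156) [0.63142113 0.2228698  0.057     ] ((631.3626098632812, 222.99664306640625), 16.011146545410156)
```

The steel top fits a 16.0 mm circle at z = 57 mm, centred at (0.631, 0.223), so the tin stands upright in the core. Now the lid.

```bash
python3 -m creep '[[0,0,-0.02,0,0,-0.03],[0,0,-0.02,0,0,-0.055],[0,0,0,0,0,-0.055],[0,0,0,0,0,-0.055],[0,0,0,0,0,-0.055],[0,0,0,0,0,-0.055],[0,0,0,0,0,-0.035],[0,0,0,0,0,0],[0,0,0,0,0,0]]' -0.3
python3 -c "
from vis import *
from cell import arm
go(arm.observe(),[.70,-.23,.17],np.radians(76))"
```

```text
clock: 27.48
position: [0.6851, 0.146, 0.169]
ee_rot: [-0.389, -3.117, -0.001]
force: [0.8, 0.2, -0.4]
width: 0.646
gripper_force: 0.0
shift [-0.2672 -0.902  -0.0032] turn [ 0.0003 -0.0003 -0.0019] yawdelta 0.2
```

```bash
python3 -m creep '[[-0.015,-0.05,0,0,0,0],[-0.024,-0.08,0,0,0,0],[-0.024,-0.08,0,0,0,0],[-0.024,-0.08,0,0,0,0],[-0.024,-0.08,0,0,0,0],[-0.024,-0.08,0,0,0,0],[-0.024,-0.08,0,0,0,0],[-0.024,-0.08,0,0,0,0],[-0.024,-0.08,0,0,0,0],[-0.024,-0.08,0,0,0,0],[-0.024,-0.08,0,0,0,0],[-0.012,-0.052,0,0,0,0],[0,0,0,0,0,0],[0,0,0,0,0,0],[0,0,0,0,0,0]]'
cat > lid.py <<'E'
from vis import *
import sys
s,i=snap(sys.argv[1])
RANGES["yb"]=[((20,110,50),(36,255,255))];RANGES["wood"]=[((3,70,20),(36,255,255))]
def rep(c,z,n=1):
    for k in blobs(i,c,60)[:n]:
        h=cv2.convexHull(k)[:,0];P=(plane(i,h,z,s)[:,:2]*1000).astype(np.float32);e=cv2.minAreaRect(P)
        print(c,z,np.round(cv2.minAreaRect(h.astype(np.float32))[0],1),np.round(e[0],1),np.round(e[1],1),round(e[2],1))
rep("yb",.046,3);rep("wood",.014,2)
h=cv2.cvtColor(i["frame"],cv2.COLOR_RGB2HSV);k=blobs(i,"yb",60)[0][:,0]
m=np.zeros(h.shape[:2],np.uint8);cv2.drawContours(m,[k[:,None]],-1,255,-1)
v=h[...,2][m>0];t,_=cv2.threshold(v,0,255,cv2.THRESH_OTSU);print("V otsu",t,np.percentile(v,[5,25,50,75,95]))
top=((m>0)&(h[...,2]>t)).astype(np.uint8)
ks,_=cv2.findContours(top,cv2.RETR_EXTERNAL,cv2.CHAIN_APPROX_NONE)
for q in ks:
  if cv2.contourArea(q)>40:
    P=(plane(i,q[:,0],.046,s)[:,:2]*1000).astype(np.float32);e=cv2.minAreaRect(P);print("bar top",np.round(cv2.minAreaRect(q)[0],1),np.round(e[0],1),np.round(e[1],1),round(e[2],1))
E
python3 lid.py w15
```

```text
clock: 28.73
position: [0.7012, -0.2296, 0.1688]
ee_rot: [-0.388, -3.117, -0.002]
force: [0.5, 0.9, -0.2]
width: 0.647
gripper_force: 0.0
yb 0.046 [288.5 108. ] [ 620.  -204.1] [14.1 49.1] 73.8
yb 0.046 [433.9 324.9] [883.9 -91.1] [148.3  13. ] 75.7
yb 0.046 [294.5 335.2] [ 846.8 -253.3] [181.2   6.6] 76.3
wood 0.014 [288.  109.8] [ 619.9 -204.1] [141.6 157.4] 74.1
wood 0.014 [436.  38.] [575.6 -32.4] [99.3 84. ] 87.0
V otsu 159.0 [131. 185. 188. 189. 190.]
bar top [288.9 107.5] [ 619.7 -203.7] [12.7 48.1] 74.1
```

The lid flange measures 141.6×157.4 mm and the bar 14×49 mm, both centred at (0.620, −0.204) with yaw 74°.

```bash
python3 -c "
from vis import *
from cell import arm
go(arm.observe(),[.62,-.2041,.029],np.radians(74))"
```

```text
shift [0.2123 0.01   0.3498] turn [ 0.0007 -0.0001  0.0158] yawdelta -1.9
```

```bash
python3 -m creep '[[0.05,0.003,0.03,0,0,0],[0.08,0.004,0.05,0,0,0],[0.08,0.003,0.05,0,0,0.016],[0.002,0,0.04,0,0,0],[0,0,0,0,0,0],[0,0,0,0,0,0],[0,0,0,0,0,0]]'
python3 -c "
from vis import *
from cell import arm
go(arm.observe(),[.62,-.2041,.029],np.radians(74))"; python3 lid.py w16
```

```text
clock: 29.37
position: [0.6218, -0.206, 0.1025]
ee_rot: [0.437, 3.108, -0.0]
force: [0.5, 0.5, 0.3]
width: 0.647
gripper_force: 0.0
shift [0.0062 0.0032 0.1838] turn [ 0.0002  0.0014 -0.    ] yawdelta 0.0
yb 0.046 [284.5 221. ] [ 618.  -203.8] [13.6 52.9] 74.4
yb 0.046 [350.2 329.9] [ 729.9 -166.4] [263.5  10.1] 74.3
yb 0.046 [396.8 289. ] [ 697.7 -134. ] [13.9 48.3] 83.6
wood 0.014 [284.5 194.5] [ 610.6 -201.4] [141.7 138.3] 74.1
wood 0.014 [463.6 106. ] [574.2 -31.8] [ 90.5 100.4] 1.5
V otsu 152.0 [ 93.  104.  123.5 205.  206. ]
bar top [285. 207.] [ 607.7 -200.3] [12.5 24.2] 73.9
```

```bash
python3 -m creep '[[0.006,0.003,0.05,0,0,0],[0,0,0.05,0,0,0],[0,0,0.04,0,0,0],[0,0,0.025,0,0,0],[0,0,0.017,0,0,0],[0,0,0,0,0,0],[0,0,0,0,0,0],[0,0,0,0,0,0]]'
python3 -m creep '[[0,0,0,0,0,0],[0,0,0,0,0,0],[0,0,0,0,0,0],[0,0,0,0,0,0],[0,0,0,0,0,0],[0,0,0,0,0,0],[0,0,0,0,0,0],[0,0,0,0,0,0],[0,0,0,0,0,0],[0,0,0,0,0,0]]' 1 40
```

```text
clock: 30.08
position: [0.6186, -0.2052, 0.0294]
ee_rot: [0.44, 3.109, -0.0]
force: [0.6, 0.8, -0.3]
width: 0.649
gripper_force: 0.0
clock: 30.92
position: [0.6177, -0.2048, 0.0283]
ee_rot: [0.44, 3.111, 0.0]
force: [-0.9, 1.2, -0.9]
width: 0.148
gripper_force: 40.0
```

```bash
python3 -m creep '[[0,0,-0.02,0,0,0],[0,0,-0.05,0,0,0],[0,0,-0.07,0,0,0],[0,0,-0.08,0,0,0],[0,0,-0.06,0,0,0],[0,0,-0.03,0,0,0],[0,0,0,0,0,0],[0,0,0,0,0,0]]'
python3 -c "
from vis import *
from cell import arm
go(arm.observe(),[.6302,.2198,.15],np.radians(75.8))"
```

```text
clock: 31.58
position: [0.6175, -0.2046, 0.152]
ee_rot: [0.44, 3.111, 0.0]
force: [-0.1, -0.0, -2.7]
width: 0.147
gripper_force: 40.0
shift [0.2635 1.0283 0.0052] turn [ 0.0001  0.     -0.0157] yawdelta 1.9
```

```bash
python3 -m creep '[[0.01,0.04,0,0,0,0],[0.018,0.07,0,0,0,0],[0.02,0.08,0,0,0,0],[0.02,0.08,0,0,0,0],[0.02,0.08,0,0,0,0],[0.02,0.08,0,0,0,0],[0.02,0.08,0,0,0,0],[0.02,0.08,0,0,0,0],[0.02,0.08,0,0,0,0],[0.02,0.08,0,0,0,0],[0.02,0.08,0,0,0,0],[0.02,0.08,0,0,0,0],[0.019,0.07,0,0,0,0],[0.01,0.048,0,0,0,-0.0157],[0.005,0,0,0,0,0],[0,0,0,0,0,0],[0,0,0,0,0,0],[0,0,0,0,0,0]]'
python3 -c "
from vis import *
from cell import arm
s=arm.observe()
go(s,[.6302,.2198,.083],np.radians(75.8))"; python3 lid.py w17
```

```text
clock: 33.08
position: [0.6311, 0.2168, 0.1518]
ee_rot: [-0.392, -3.117, 0.003]
force: [0.7, -1.0, -2.2]
width: 0.148
gripper_force: 40.0
shift [0.004  0.0069 0.1719] turn [-0.0008 -0.0001 -0.0011] yawdelta 0.1
yb 0.046 [284.5 250.5] [668.9 208.1] [25.8 53. ] 75.7
yb 0.046 [275.  331.2] [754.9 173.1] [320.6  12.7] 76.1
yb 0.046 [284.5 314. ] [733.4 191.6] [26.1 16.6] 75.7
wood 0.014 [284.5 197. ] [633.  217.1] [242.8 160.8] 75.6
wood 0.014 [ 59.5 206. ] [571.7 -35.3] [105.5  90.2] 68.1
V otsu 96.0 [ 86. 102. 106. 107. 112.]
bar top [284. 250.] [668.3 207.8] [24.4 52. ] 75.6
```

```bash
python3 -c "
from vis import *;import pickle
RANGES['wood']=[((3,70,20),(36,255,255))]
s,i=pickle.load(open('w17.pkl','rb'));k=blobs(i,'wood',60)[0][:,0]
z=s['position'][2]-.0283+.014;a=np.radians(-14.2);X=np.array([np.cos(a),np.sin(a)]);Y=np.array([-X[1],X[0]])
for c in(230,260,284,310,340):
    r=k[k[:,0]==c][:,1].min();p=plane(i,[(c,r)],z,s)[0,:2]-s['position'][:2];print(c,r,'x from TCP',(p@X).round(4))
for r in(120,160,200):
    q=k[k[:,1]==r][:,0];P=plane(i,[(q.min(),r),(q.max(),r)],z,s)[:,:2]-s['position'][:2];print(r,q.min(),q.max(),'y',(P@Y).round(4))
"
```

```text
230 117 x from TCP -0.0765
260 116 x from TCP -0.0766
284 116 x from TCP -0.0765
310 116 x from TCP -0.0766
340 117 x from TCP -0.0763
120 160 410 y [-0.0672  0.0706]
160 159 410 y [-0.0691  0.0717]
200 162 407 y [-0.0692  0.0717]
```

```bash
python3 -m creep '[[0.004,0.005,0.03,0,0,0],[0,0,0.05,0,0,0],[0,0,0.05,0,0,0],[0,0,0.03,0,0,0],[0,0,0.012,0,0,0],[0,0,0,0,0,0],[0,0,0,0,0,0],[0,0,0,0,0,0]]'
python3 -c "
from vis import *
from cell import arm
s=arm.observe()
go(s,[.6297,.2192,.0705],np.radians(75.8))"
```

```text
clock: 33.8
position: [0.6307, 0.2217, 0.0846]
ee_rot: [0.389, 3.116, 0.001]
force: [0.7, 0.5, -1.5]
width: 0.148
gripper_force: 40.0
shift [ 0.0009 -0.0067  0.0352] turn [ 0.0005  0.0007 -0.0002] yawdelta 0.0
```

```bash
python3 -m creep '[[0.001,-0.006,0,0,0,0],[0,0,0,0,0,0],[0,0,0.01,0,0,0],[0,0,0.008,0,0,0],[0,0,0.005,0,0,0],[0,0,0,0,0,0],[0,0,0,0,0,0],[0,0,0,0,0,0]]'
```

```text
clock: 34.47
position: [0.6289, 0.2194, 0.0742]
ee_rot: [-0.389, -3.117, 0.0]
force: [0.5, 0.1, -3.4]
width: 0.149
gripper_force: 40.0
```

The lid is 4 mm inside the walls with no contact. I'll go the rest of the way.

```bash
python3 -m creep '[[0,0,0.005,0,0,0],[0,0,0.003,0,0,0],[0,0,0.002,0,0,0],[0,0,0.001,0,0,0],[0,0,0,0,0,0],[0,0,0,0,0,0],[0,0,0,0,0,0]]'
```

```text
clock: 35.05
position: [0.6288, 0.2194, 0.0703]
ee_rot: [-0.389, -3.117, -0.0]
force: [-3.1, -0.5, 4.6]
width: 0.152
gripper_force: 40.0
```

```bash
python3 -m creep '[[0,0,0.001,0,0,0],[0,0,0,0,0,0],[0,0,0,0,0,0]]'; python3 -m creep '[[0,0,0,0,0,0],[0,0,0,0,0,0],[0,0,0,0,0,0],[0,0,0,0,0,0],[0,0,0,0,0,0],[0,0,0,0,0,0]]' -0.3;  python3 -m creep '[[0,0,-0.02,0,0,0],[0,0,-0.06,0,0,0],[0,0,-0.08,0,0,0],[0,0,-0.08,0,0,0],[-0.06,0,0,0,0,0],[-0.08,0,0,0,0,0],[-0.08,0,0,0,0,0],[-0.06,0,0,0,0,0],[0,0,0,0,0,0],[0,0,0,0,0,0],[0,0,0,0,0,0]]'
sed -i 's/rep("yb",.046,3);rep("wood",.014,2)/rep("yb",.088,1);rep("wood",.056,2)/;s/,.046,s)/,.088,s)/' lid.py; python3 lid.py w18
python3 -c "
from vis import *;import pickle
from cell import arm
d=pickle.load(open('d0.pkl','rb'))
t=arm.get_image('top');c=arm.get_image('scene')
RANGES['yb']=[((20,110,50),(36,255,255))]
L=[]
for im in (t,c):
    k=min(blobs(im,'yb',15),key=lambda k:np.linalg.norm(plane(im,k[:,0].mean(0),.088)[0,:2]-[.632,.219]));u=cv2.minAreaRect(k)[0];L.append(ray(im,u))
print('bar tri',tri(L[0][0],L[0][1][0],L[1][0],L[1][1][0]))
for n in('green','yellow'):
  for im in(d['top'],t): print(n,[np.round(cv2.minAreaRect(k)[0],1) for k in blobs(im,n)[:2]])
"
```

```text
clock: 35.3
position: [0.6289, 0.2194, 0.0703]
ee_rot: [0.389, 3.117, 0.001]
force: [-4.4, -1.5, 9.2]
width: 0.15
gripper_force: 40.0
clock: 35.8
position: [0.629, 0.2193, 0.0694]
ee_rot: [0.389, 3.117, -0.0]
force: [-0.4, 0.4, 0.5]
width: 0.534
gripper_force: 0.0
clock: 36.72
position: [0.737, 0.1922, 0.1655]
ee_rot: [-0.388, -3.117, -0.0]
force: [-0.6, 0.5, 0.9]
width: 0.651
gripper_force: 0.0
yb 0.088 [284.5  73.5] [631.8 220.1] [13.6 49.9] 75.7
wood 0.056 [284.   86.5] [633.8 219.3] [141.6 151.3] 75.7
wood 0.056 [ 55.5 110. ] [584.4  -1.7] [90.6 78.1] 73.8
V otsu 146.0 [118. 178. 181. 183. 184.]
bar top [284.5  72.5] [631.1 220.3] [12.2 48.4] 75.7
bar tri (array([0.50372217, 0.10062195, 0.21132813]), np.float64(0.514680997393011))
green [array([238. , 240.5])]
green [array([237.5, 240. ])]
yellow [array([310.8, 269.3]), array([341.1, 169.8])]
yellow [array([310.5, 269.5])]
```

The lid is home: at the seated heights the bar measures 14×50 mm and the flange 142 mm wide, and contact came at the expected height. The bystander green roll hasn't moved. I'll hand in.

```bash
python3 -c "
from cell import arm
print(arm.sign_off())"
```

```text
the job is handed in; nothing more can be done
None
```

The box is packed in the order asked, with notebook, brown roll and tin inside and the lid measured as fully home; the job was handed in at about 37 s on the robot's clock, and I don't have the verdict.

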